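Open the display case past its spring catch

TASK

Open the chocolate display case: with the fingertips press the ribbed steel release bar along its front down so that the brass catch sinks, and keep it down while pushing the red tab of the clear lid to the left, past the catch, until the lid is fully open. Then let the bar spring back up so that the catch locks the lid open, and come clear. Only press and push, do not grip the tab (never touch its black left side), and leave the chocolate bar on the roof, the tins and the other things around where they are.

Things in the scene. Friction and masses are not known exactly. Their poses are not given: they have to be found in the camera images.
- case: wooden display case with chocolates, fixed to the table, base plate 185 x 276 x 8 mm. Origin: on the table top, below the middle of the release bar. Its x axis points from the release bar back over the case, its y axis along the bar to the left, which is the way the lid opens; z up. Walls 43 mm high at the front (outer face at x = +40 mm) and right end; the left half (y > 0) is covered by a fixed brown roof, x = 38 to 148 mm, top at 64 mm.
- release_bar (a joint): spring-loaded steel release bar along the case's front, 51 mm wide (x = -25 to +26 mm in the case's frame), 260 mm long (y = -130 to +130 mm), with black ribs. 0 = up (where its spring returns it), up to 0.014 m = pressed down on its stop. It stays level wherever it is pressed. About 3 N start it, about 6 N hold it fully down. A brass catch on its rear edge rises and sinks with it.
- bar_top (a point): point on the top face of the release bar, half way along it, 4 mm in front of the case's origin in x; 36 mm above the table when the bar is up; moves down with the bar
- catch_top (a point): top of the brass catch (10 x 10 mm) that stands 16 mm above the bar's top face on its rear edge, at x = 31, y = 20 mm in the case's frame; its top is 52 mm high with the bar up. With the bar up it blocks the arm of the lid's red tab; the arm clears it when the bar is 8 mm or more down (0.008 m).
- lid (a joint): clear sliding lid over the right half of the case, m that it has slid to the left (case +y) from fully shut; 0 = fully shut, 0.097 = fully open on its end stop. The catch, when up, stops a shut lid at 0.065; from 0.085 on the tab's arm has passed the catch, which then springs up behind it and locks the lid open. The lid slides stiffly, about 1.5 N, and stays where it is left.
- tab_face (a point): point on the right-hand (case -y) face of the lid's red push tab, above the line of bar_top, 49 mm above the table; moves with the lid. The tab is an upright plate, 46 mm wide in case x (-24 to +22 mm), 10 mm thick in case y, 44 to 80 mm above the table, so it passes 8 mm above the raised bar; a 10 mm high arm at its foot (44 to 54 mm above the table) joins it to the lid. To the right of it the bar's top is free.
- tab_back: thin black plate, 44 x 2 x 34 mm, on the left-hand face of the red tab (the side that would be touched only when gripping the tab or pushing the lid shut); its origin is at the case's origin when the lid is fully shut, and moves with the lid; it gives by up to 1.5 mm
- roof_bar: flat black-wrapped chocolate bar, 27 x 92 x 9 mm, lying on the case's brown roof (roof top 64 mm high); origin at the centre of its underside; bystander
- tin: round red cocoa tin with cream lid, 64 mm wide, 64 mm tall, on the table left of the case; origin at the centre of its underside; bystander
- green_tin: round green cocoa tin with cream lid, 64 mm wide, 64 mm tall, on the table left of the case; origin at the centre of its underside; bystander
- spool: red ribbon spool, 53 mm wide, 22 mm tall, on the table right of the case; origin at the centre of its underside; bystander
- pack: small yellow sweet pack, 46 x 96 x 22 mm, on the table right of the case; origin at the centre of its underside; bystander

How it is judged:
By the outcome, as a careful person would: the job done as asked, in the order asked, and still so for the second after the job is handed in, with the robot touching nothing.
It also fails if it takes over 38 s, if anything falls off the work surface, if the arm or the gripper's body presses on something with over 40 N, if the wrist force passes 120 N, or if a joint passes its speed limit or range.

ROBOT

A 7-joint arm with a two-finger parallel gripper is mounted at the origin on a cart in front of the work surface, level with it; the furniture and walls round the work are solid. World frame = base frame: x ahead of the robot, y to its left, z up, the work surface at z = 0. Lengths are in m, angles in rad, forces in N, time in s.
With the tool pointing down it reaches from about 0.425 to 0.875 m from the base axis. Payload 8.4 kg.
Tool frame: the origin (TCP) lies midway between the tips of the shut fingers; the grasp point (between the pads) lies 19 mm behind it (robot.grip_point_offset is the distance from the TCP to the grasp point, in m); x points along the fingers, y is the direction in which the jaws open and shut, and the axes are right-handed (so a half turn about x gives the same grasp; the last joint's range is limited). The gripper opens to 85 mm and grips with 20 to 120 N. Pads are 22 mm wide; open, the fingers measure 114 mm over their backs; the gripper's body (76 mm by 85 mm) begins 54 mm behind the grasp point. The pads swing forward as they close: fully open they stand 13 mm farther back than shut.
Start: joints at [-1.285, 0.333, 0.04, 1.465, -0.013, 1.343, -0.059], TCP at [0.244, 0.602, 0.231] pointing down, gripper open.
Joint ranges: [-2.58, 2.58], [-0.38, 2.09], [-1.3, 1.39], [0.25, 2.4], [-1.5, 4.64], [0.08, 2.09], [-2.65, 2.65]. Speed limits (rad/s): [2.22, 2.22, 2.79, 2.79, 3.14, 3.14, 3.14].

INTERFACE

Orientations are given as a unit quaternion [w, x, y, z].
In Python, from cell import robot gives the robot as it stands.
- The arm moves only by the tool drive_tool, never from a script. Its argument "rows" is a list of rows, each an object of numbers: "gripper": the closure in counts, from 0 (fully open) to 255 (shut); "x", "y", "z": the shift along the tool's x, y, z in mm; "twist": the turn about the tool's x in degrees. A call has 1 to 12 rows; each row is the pose to reach, as a shift and turn from the pose commanded when the call began, along the tool's axes at that moment; what a row does not reach only later rows make up. A row lasts 1/10 s, in which the tool goes at most 50 mm and 8.59 degrees, less where a joint would pass 70% of its speed; a pose out of reach is approached as far as the arm can. A call with a gripper value outside its range is refused whole. The fingers move at their own pace and stop on an object; "force" is the grip in N (left out, the last holds). Time passes only in rows, so rows that repeat a pose let the fingers close. It gives the time, the measured TCP pose, the force and the opening at its end, in the units of the state.
- robot.get_obs(): the state, without advancing time (a new reading comes with each control period).
- robot.read_camera(name): name is "side" or "top"; returns a dict with "frame" (400x640x3 uint8, blue, green, red), "camera_matrix" (3x3 intrinsics, pixels), "dist" ([k1, k2, p1, p2, k3] as OpenCV has them; the pictures are not rectified), "extrinsics" (4x4, takes a point from camera to world coordinates). Camera axes: x right, y down, z forward; pixel columns grow to the right and rows downward; lengths in m; the calibration is good to about 2 mm. A picture is of the moment at which its call begins. There is no depth.
- robot.job_done(): hands the job in, once; it reports no verdict.
Trained networks look in the newest picture that a camera, given by its name, has taken for a name from the list of things; names that differ only in an ending like _2 or _b are one class to them, and where a whole thing is asked for, a point or a joint stands for the part that bears it (a point fixed in the world has none). Each returns a list of dicts, best first, with "score" (0 to 1); they miss things now and then, are a little off and sometimes report something else, mostly with a low value. They report only what shows in the picture. A call takes as long as a camera call.
- robot.search_frame(target, camera): "bbox" ([left, top, width, height] in pixels, round what is visible of it).
- robot.cut_out(target, camera): "region" (400x640 bool, what is visible of it) and "bbox" ([left, top, width, height] in pixels, round what is visible of it).
The state is a dict: "time_s": time; "joint_positions": joint angles; "qd": joint speeds; "tau": joint torques, N m; "tool_pos": TCP position; "orientation": TCP orientation; "contact_force": force on the tool from outside, world axes, zero at the start; "moment": the same for the moment, N m; "opening": opening from 0.0 (shut) to 1.0 (fully open).
Only numpy, scipy, OpenCV 4.12 (cv2) and the standard library are available. Lean on these libraries where they do the work, as an engineer would, in place of code of your own. Each camera call takes 0.05 s, during which the arm holds its last target.

## Working session

There is one attempt and no reset: what is moved stays moved. The work goes in short steps, Python scripts to look and compute and a tool call to move; the robot and the scene stay as the last step left them, time stands still between calls to the robot, and variables do not carry over. Pictures are saved under pics/ and viewed, and the job is handed in when it is done.

Besides the shell and the picture viewer there is one more tool, called after "Emit:" as a command line: name --argument value ..., lists and objects as JSON in quotes. drive_tool: Moves the arm, as the interface text tells. Its arguments: {"type":"object","properties":{"rows":{"type":"array"},"force":{"type":"number"}},"required":["rows"]}

```bash
ls; mkdir -p pics
python3 - <<'E'
from cell import robot
import cv2
o=robot.get_obs()
for k in o: print(k,o[k])
for n in ("top","side"):
    c=robot.read_camera(n); cv2.imwrite(f"pics/{n}0.png",c["frame"]); print(n,c["camera_matrix"],c["dist"],c["extrinsics"])
    for t in ["case","release_bar","bar_top","catch_top","lid","tab_face","tab_back","roof_bar","tin","green_tin","spool","pack"]:
        try: print(t,[(round(d["score"],2),[int(v) for v in d["bbox"]]) for d in robot.search_frame(t,n)][:2])
        except Exception as e: print(t,e)
print(robot.get_obs()["time_s"])
E
```

```text
pics
time_s 0.0
joint_positions [-1.28523461  0.33388672  0.03988919  1.46627345 -0.01340419  1.34328533
 -0.05853359]
qd [ 8.63233598e-04  1.24036464e-03  1.00286791e-03 -6.09079496e-04
  1.67320345e-05  1.31989398e-03  4.61038414e-04]
tau [ 2.72193192e-04 -6.58550763e+01  1.36581402e+00 -4.05562019e+01
  1.69977034e-02  1.26813716e-02 -1.56764884e-05]
tool_pos [0.24383428 0.60204498 0.23043604]
orientation [ 0.69398774  0.13466257  0.69412673 -0.13577588]
contact_force [ 0.21864504 -0.09316569 -1.10849213]
moment [0.00362777 0.02978388 0.00482151]
opening 0.9992721049270659
top [[469.54367269   0.         320.34285373]
 [  0.         469.54367269 206.54013546]
 [  0.           0.           1.        ]] [-0.00906983  0.          0.          0.          0.        ] [[ 1.48672672e-02 -9.92930420e-01  1.17763092e-01  4.19699235e-01]
 [-9.99886852e-01 -1.50335760e-02 -5.24017864e-04  4.55093885e-03]
 [ 2.29071367e-03 -1.17741976e-01 -9.93041580e-01  1.37388558e+00]
 [ 0.00000000e+00  0.00000000e+00  0.00000000e+00  1.00000000e+00]]
case [(0.68, [227, 179, 103, 80]), (0.57, [237, 220, 92
[... 557 characters left out ...]
  0.          0.          0.          0.        ] [[ 0.97202355 -0.1094371   0.20783104  0.29417979]
 [-0.23474184 -0.48332998  0.84337916 -1.10635517]
 [ 0.008154   -0.86857104 -0.49549759  0.73650598]
 [ 0.          0.          0.          1.        ]]
case [(0.62, [273, 167, 80, 66])]
release_bar [(0.94, [272, 183, 45, 37])]
bar_top [(0.96, [269, 178, 46, 42])]
catch_top [(0.56, [275, 182, 38, 40]), (0.41, [333, 287, 23, 22])]
lid [(0.68, [286, 184, 52, 18])]
tab_face [(0.6, [287, 185, 58, 19]), (0.53, [310, 171, 18, 10])]
tab_back [(0.72, [286, 185, 57, 18])]
roof_bar []
tin [(0.75, [269, 148, 17, 28])]
green_tin [(0.79, [296, 148, 14, 17])]
spool [(0.75, [333, 288, 24, 20])]
pack []
1.3
```

Run:
```python
import cv2
a=cv2.imread("pics/top0.png")[150:290,150:470]; cv2.imwrite("pics/top0z.png",cv2.resize(a,None,fx=2.5,fy=2.5,interpolation=cv2.INTER_CUBIC))
a=cv2.imread("pics/side0.png")[130:320,240:440]; cv2.imwrite("pics/side0z.png",cv2.resize(a,None,fx=3,fy=3,interpolation=cv2.INTER_CUBIC))
```

```text
(no output)
```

View pics/top0.png

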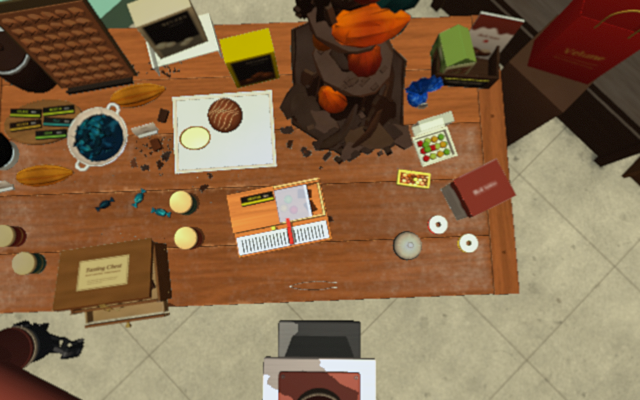

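View pics/top0z.png

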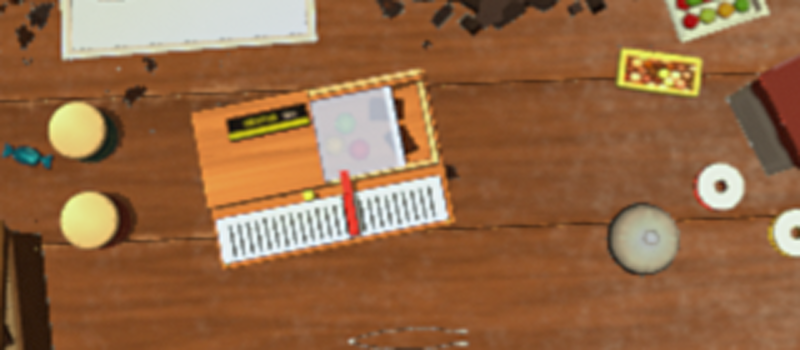

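View pics/side0z.png

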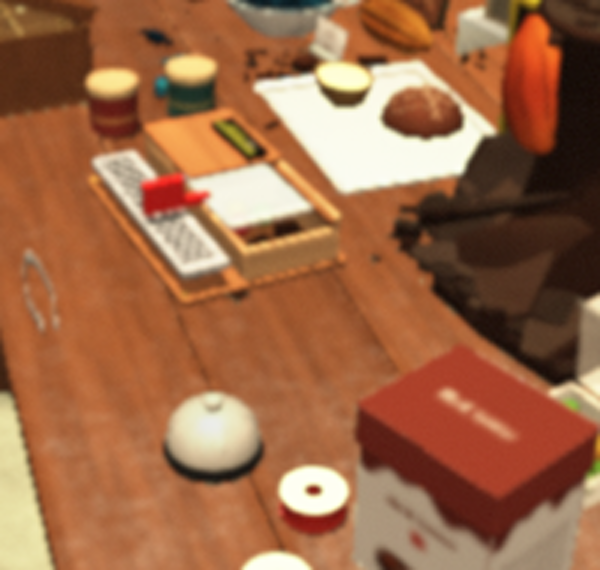

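```bash
cat > h.py <<'E'
import numpy as np, cv2
from cell import robot
def proj(c,P):
    T=np.linalg.inv(c["extrinsics"]); P=np.asarray(P,float).reshape(-1,3)
    r,_=cv2.Rodrigues(T[:3,:3]); p,_=cv2.projectPoints(P,r,T[:3,3],np.array(c["camera_matrix"]),np.array(c["dist"])); return p[:,0]
def back(c,px,z):
    u=cv2.undistortPoints(np.asarray(px,float).reshape(-1,1,2),np.array(c["camera_matrix"]),np.array(c["dist"]))[:,0]
    E=np.array(c["extrinsics"]); d=np.c_[u,np.ones(len(u))]@E[:3,:3].T; o=E[:3,3]
    return o+d*((z-o[2])/d[:,2])[:,None]
def warp(c,z,x0,x1,y0,y1,s=0.0005):
    # rows: x decreasing (down = -x), cols: y decreasing (left=+y)
    xs=np.arange(x1,x0,-s); ys=np.arange(y1,y0,-s)
    Y,X=np.meshgrid(ys,xs); p=proj(c,np.c_[X.ravel(),Y.ravel(),np.full(X.size,z)]).astype(np.float32)
    return cv2.remap(c["frame"],p[:,0].reshape(X.shape),p[:,1].reshape(X.shape),cv2.INTER_CUBIC)
E
python3 - <<'E'
from h import *
for n in ("top","side"):
    c=robot.read_camera(n)
    import pickle; pickle.dump(c,open(n+".pkl","wb"))
    if n=="top": print(back(c,[[236,255],[330,238],[283,238]],0.036))
    w=warp(c,0.036,0.25,0.55,-0.1,0.3); cv2.imwrite(f"pics/w_{n}.png",w)
    g=w.astype(int); m=((g.min(2)>110)&(g.max(2)-g.min(2)<40)).astype(np.uint8)
    cv2.imwrite(f"pics/m_{n}.png",m*255)
    m=cv2.morphologyEx(m,cv2.MORPH_CLOSE,np.ones((25,25)))
    N,L,S,C=cv2.connectedComponentsWithStats(m)
    for i in range(1,N):
        if S[i,4]>3000: print(n,S[i],cv2.minAreaRect(np.argwhere(L==i)[:,::-1].astype(np.float32)))
E
```

```text
[[ 0.43642913  0.24083497  0.036     ]
 [ 0.48859118 -0.02498622  0.036     ]
 [ 0.48658165  0.10878664  0.036     ]]
top [ 354    0  184   37 3025] ((445.5, 18.0), (36.0, 183.0), 90.0)
top [  115    22   529   205 49614] ((378.83929443359375, 122.74124145507812), (106.41605377197266, 524.072998046875), 78.04632568359375)
top [    0   467   800   134 65360] ((400.1040344238281, 544.4685668945312), (116.8212661743164, 805.103759765625), 86.84835815429688)
side [  433    27   235   137 22150] ((545.6561889648438, 93.51643371582031), (105.07286071777344, 236.26495361328125), 77.57405853271484)
side [  145   107   284   112 15592] ((285.8525390625, 148.62417602539062), (102.7978515625, 272.28448486328125), 79.14358520507812)
```

View pics/w_top.png

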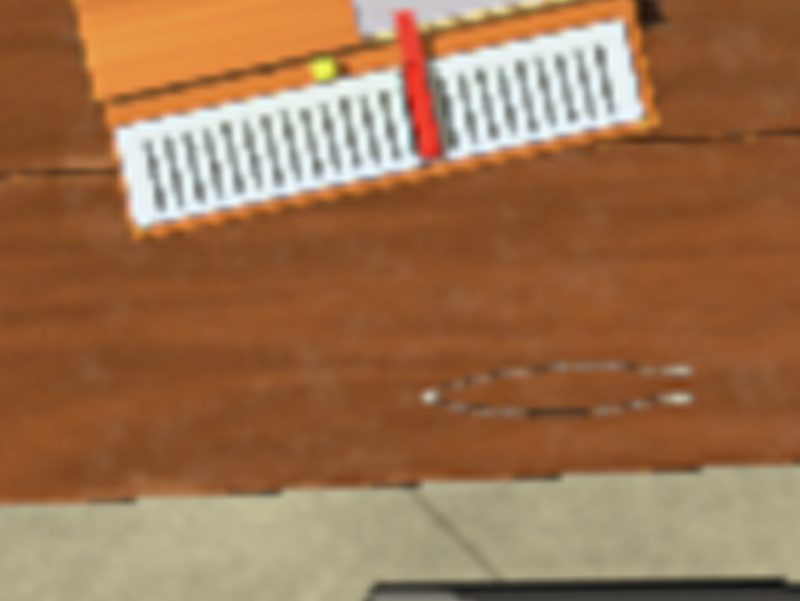

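View pics/w_side.png

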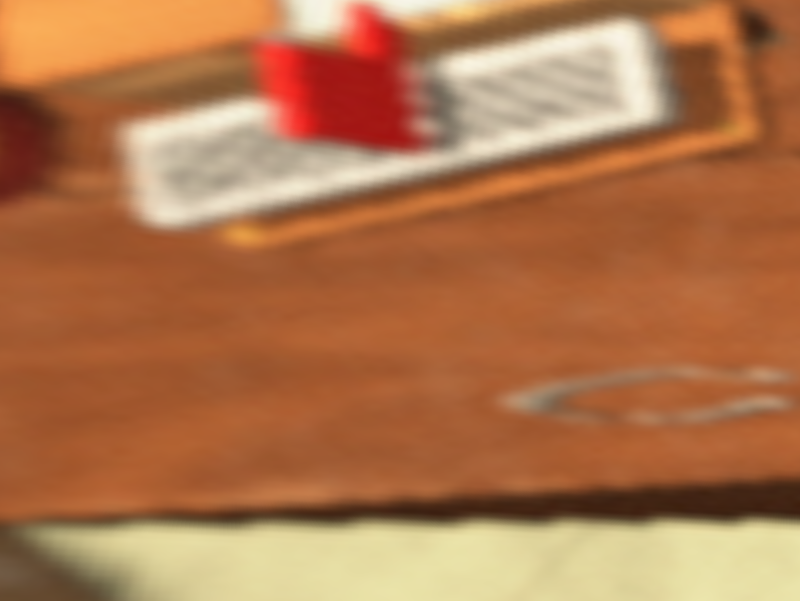

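Run:
```python
from h import *
import pickle
from scipy.spatial.transform import Rotation as R
o=robot.get_obs(); q=o["orientation"]; M=R.from_quat(np.r_[q[1:],q[0]]).as_matrix(); print(M.round(3)); print("yaw tool y",np.degrees(np.arctan2(M[1,1],M[0,1])))
c=pickle.load(open("top.pkl","rb"))
w=warp(c,0.08,0.40,0.55,-0.05,0.27,0.0004)
cv2.imwrite("pics/w80.png",w)
g=w.astype(int); m=((g[...,2]>120)&(g[...,1]<60)&(g[...,0]<60)).astype(np.uint8)
N,L,S,C=cv2.connectedComponentsWithStats(m)
# case frame
yaw=np.radians(11.95); O=np.array([.4882,.1105]); ex=np.array([np.cos(yaw),np.sin(yaw)]); ey=np.array([-np.sin(yaw),np.cos(yaw)])
for i in range(1,N):
    if S[i,4]>300:
        r=cv2.minAreaRect(np.argwhere(L==i)[:,::-1].astype(np.float32)); b=cv2.boxPoints(r)
        W=np.c_[.55-.0004*b[:,1],.27-.0004*b[:,0]]
        print(r, ((W-O)@np.c_[ex,ey]*1000).round(1))
# overlay check in both views
for n in ("top","side"):
    c=pickle.load(open(n+".pkl","rb")); im=cv2.resize(c["frame"],None,fx=6,fy=6,interpolation=cv2.INTER_CUBIC)
    def cs(p): p=np.array(p,float)/1000; return np.c_[O+p[:,:1]*ex+p[:,1:2]*ey,p[:,2]]
    def poly(p,col):
        u=proj(c,cs(p)); cv2.polylines(im,[np.int32(u*6+3)],True,col,1)
    poly([[-25,-130,36],[26,-130,36],[26,130,36],[-25,130,36]],(255,0,0))
    poly([[-24,-1,80],[22,-1,80],[22,-11,80],[-24,-11,80]],(0,255,0))
    poly([[-24,-11,44],[22,-11,44],[22,-11,80],[-24,-11,80]],(0,255,0))
    poly([[26,15,52],[36,15,52],[36,25,52],[26,25,52]],(255,0,255))
    poly([[38,0,64],[148,0,64],[148,130,64],[38,130,64]],(255,255,0))
    u=proj(c,cs([[40,0,40]]))[0]*6; x,y=int(u[0]-400),int(u[1]-280); cv2.imwrite(f"pics/ov_{n}.png",im[y:y+560,x:x+800])
```

```text
[[-0.     0.375  0.927]
 [-0.     0.927 -0.375]
 [-1.    -0.     0.   ]]
yaw tool y 67.95312665420464
((453.04443359375, 115.06228637695312), (65.03448486328125, 23.794384002685547), 85.48600769042969) [[ 24.4 -21.5]
 [ 23.2 -30.9]
 [ -2.6 -27.5]
 [ -1.3 -18.1]]
((470.5, 170.5), (55.0, 19.0), 90.0) [[ -0.7 -25.3]
 [ -2.2 -32.7]
 [-23.8 -28.2]
 [-22.2 -20.8]]
```

View pics/ov_top.png

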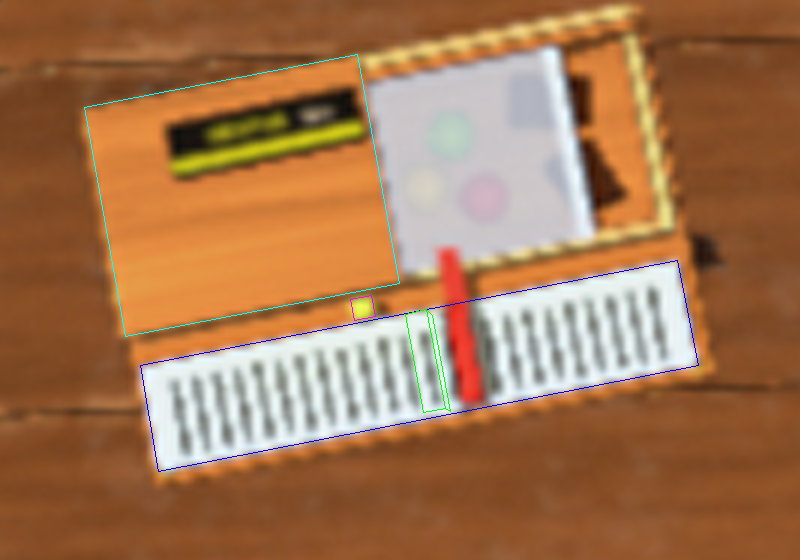

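View pics/ov_side.png

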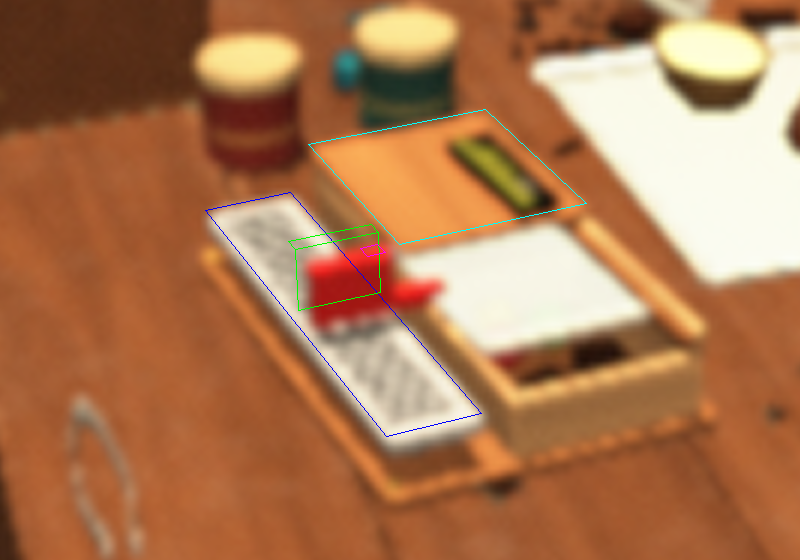

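View pics/side0.png

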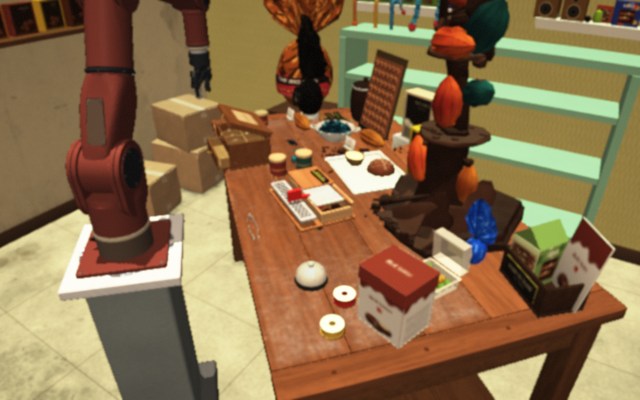

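Emit:
drive_tool --rows '[{"gripper":255,"x":-45,"y":0,"z":0,"twist":0},{"gripper":255,"x":-90,"y":0,"z":0,"twist":0},{"gripper":255,"x":-90,"y":-30,"z":32,"twist":5},{"gripper":255,"x":-90,"y":-60,"z":64,"twist":10},{"gripper":255,"x":-90,"y":-90,"z":96,"twist":15},{"gripper":255,"x":-90,"y":-120,"z":128,"twist":20},{"gripper":255,"x":-90,"y":-150,"z":160,"twist":25},{"gripper":255,"x":-90,"y":-180,"z":192,"twist":30},{"gripper":255,"x":-90,"y":-210,"z":224,"twist":35},{"gripper":255,"x":-90,"y":-240,"z":256,"twist":40},{"gripper":255,"x":-90,"y":-270,"z":288,"twist":45},{"gripper":255,"x":-90,"y":-300,"z":320,"twist":50}]' --force 30

```text
time_s: 2.6
tool_pos: [0.4284, 0.2025, 0.3216]
orientation: [0.571, 0.417, 0.571, -0.417]
contact_force: [1.3, -0.1, 1.4]
opening: -0.002
```

Emit:
drive_tool --rows '[{"gripper":255,"x":0,"y":6,"z":45,"twist":3},{"gripper":255,"x":10,"y":12,"z":90,"twist":6},{"gripper":255,"x":40,"y":18,"z":130,"twist":6},{"gripper":255,"x":75,"y":21,"z":160,"twist":6},{"gripper":255,"x":120,"y":21,"z":160,"twist":6},{"gripper":255,"x":165,"y":21,"z":160,"twist":6},{"gripper":255,"x":200,"y":21,"z":160,"twist":6},{"gripper":255,"x":220,"y":21,"z":160,"twist":6},{"gripper":255,"x":220,"y":21,"z":160,"twist":6}]'

```text
time_s: 3.5
tool_pos: [0.4953, 0.058, 0.0989]
orientation: [0.549, 0.444, 0.55, -0.447]
contact_force: [-0.4, -0.3, 0.4]
opening: 0.003
```

```bash
cat > look.py <<'E'
from h import *
import sys
t=sys.argv[1]; yaw=np.radians(11.95); O=np.array([.4882,.1105]); ex=np.array([np.cos(yaw),np.sin(yaw)]); ey=np.array([-np.sin(yaw),np.cos(yaw)])
o=robot.get_obs(); p=o["tool_pos"]; print(o["time_s"],p.round(4),"case",((p[:2]-O)@np.c_[ex,ey]*1000).round(1),"F",o["contact_force"].round(1),"F case xy",(o["contact_force"][:2]@np.c_[ex,ey]).round(1))
for n in ("top","side"):
    c=robot.read_camera(n); u=proj(c,[[.495,.1,.05]])[0]; x,y=int(u[0])-66,int(u[1])-50
    cv2.imwrite(f"pics/{t}_{n}.png",cv2.resize(c["frame"][y:y+100,x:x+132],None,fx=6,fy=6,interpolation=cv2.INTER_CUBIC))
E
python3 look.py a
```

```text
3.5 [0.4953 0.058  0.0989] case [ -3.9 -52.8] F [-0.4 -0.3  0.4] F case xy [-0.4 -0.2]
```

View pics/a_side.png

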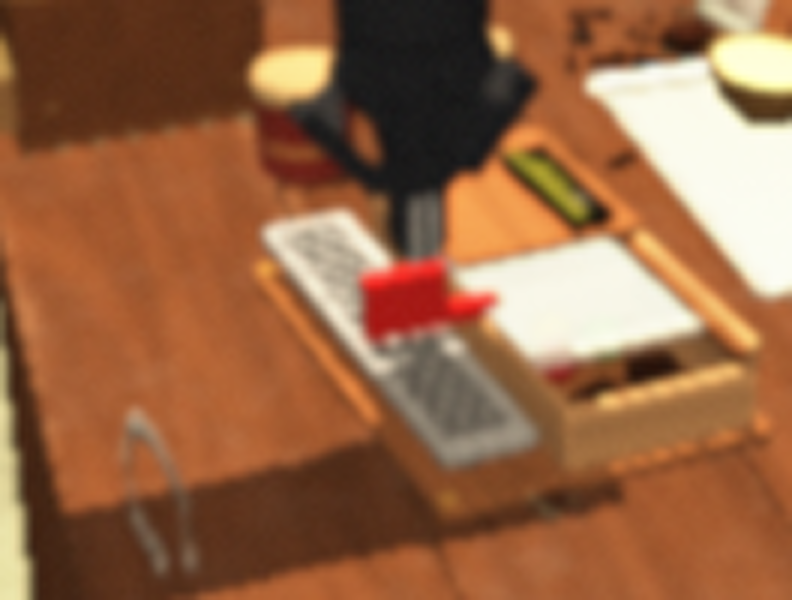

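View pics/a_top.png

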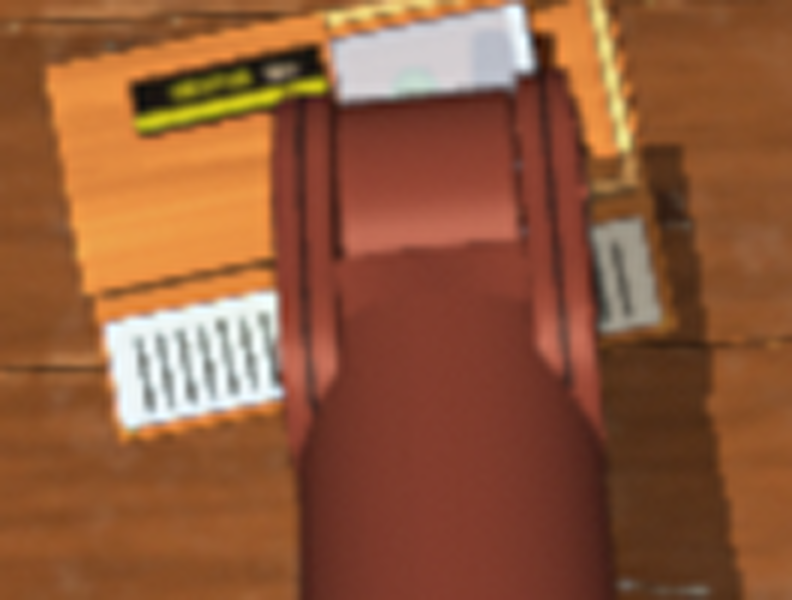

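Run:
```python
from h import *
c=robot.read_camera("side"); u0=proj(c,[[.495,.1,.05]])[0]; x,y=int(u0[0])-66,int(u0[1])-50
yaw=np.radians(11.95); O=np.array([.4882,.1105]); ex=np.array([np.cos(yaw),np.sin(yaw)]); ey=np.array([-np.sin(yaw),np.cos(yaw)])
P=[[.4953,.058,.0989]]
for q in [(-24,-31,80),(22,-31,80),(-24,-31,44),(22,-31,44),(-24,-21,80),(-25,-130,36),(26,-130,36),(-25,130,36),(26,130,36)]: P.append([*(O+ex*q[0]/1000+ey*q[1]/1000),q[2]/1000])
print(((proj(c,P)-[x,y])*6+3).round(0))
```

```text
[[417. 258.]
 [364. 280.]
 [448. 262.]
 [366. 342.]
 [449. 323.]
 [357. 271.]
 [440. 449.]
 [536. 426.]
 [260. 223.]
 [345. 206.]]
```

Emit:
drive_tool --rows '[{"gripper":255,"x":30,"y":0,"z":0,"twist":0},{"gripper":255,"x":52,"y":0,"z":0,"twist":0},{"gripper":255,"x":60,"y":0,"z":0,"twist":0},{"gripper":255,"x":64,"y":0,"z":0,"twist":0},{"gripper":255,"x":68,"y":0,"z":0,"twist":0},{"gripper":255,"x":72,"y":0,"z":0,"twist":0},{"gripper":255,"x":76,"y":0,"z":0,"twist":0},{"gripper":255,"x":76,"y":0,"z":0,"twist":0},{"gripper":255,"x":76,"y":0,"z":0,"twist":0}]'

```text
time_s: 4.55
tool_pos: [0.4981, 0.0587, 0.0259]
orientation: [0.55, 0.446, 0.549, -0.445]
contact_force: [1.6, 0.0, 4.8]
opening: -0.002
```

```bash
python3 look.py b
```

```text
4.55 [0.4981 0.0587 0.0259] case [ -1.  -52.7] F [1.6 0.  4.8] F case xy [ 1.6 -0.3]
```

View pics/b_side.png

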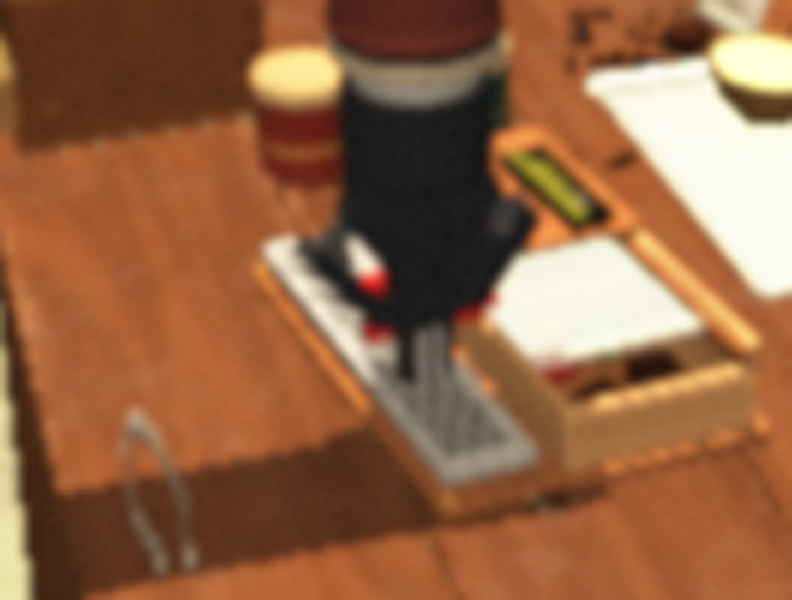

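Emit:
drive_tool --rows '[{"gripper":255,"x":1.5,"y":0,"z":-4,"twist":0},{"gripper":255,"x":1.5,"y":0,"z":-8,"twist":0},{"gripper":255,"x":1.5,"y":0,"z":-12,"twist":0},{"gripper":255,"x":1.5,"y":0,"z":-17,"twist":0},{"gripper":255,"x":1.5,"y":0,"z":-22,"twist":0},{"gripper":255,"x":1.5,"y":0,"z":-27,"twist":0},{"gripper":255,"x":1.5,"y":0,"z":-32,"twist":0},{"gripper":255,"x":1.5,"y":0,"z":-36,"twist":0},{"gripper":255,"x":1.5,"y":0,"z":-36,"twist":0}]'

```text
time_s: 5.55
tool_pos: [0.49, 0.0931, 0.024]
orientation: [0.55, 0.445, 0.549, -0.445]
contact_force: [0.8, -3.3, 5.7]
opening: 0.001
```

```bash
python3 look.py c
```

```text
5.55 [0.49   0.0931 0.024 ] case [ -1.8 -17.4] F [ 0.8 -3.3  5.7] F case xy [ 0.1 -3.4]
```

View pics/c_side.png

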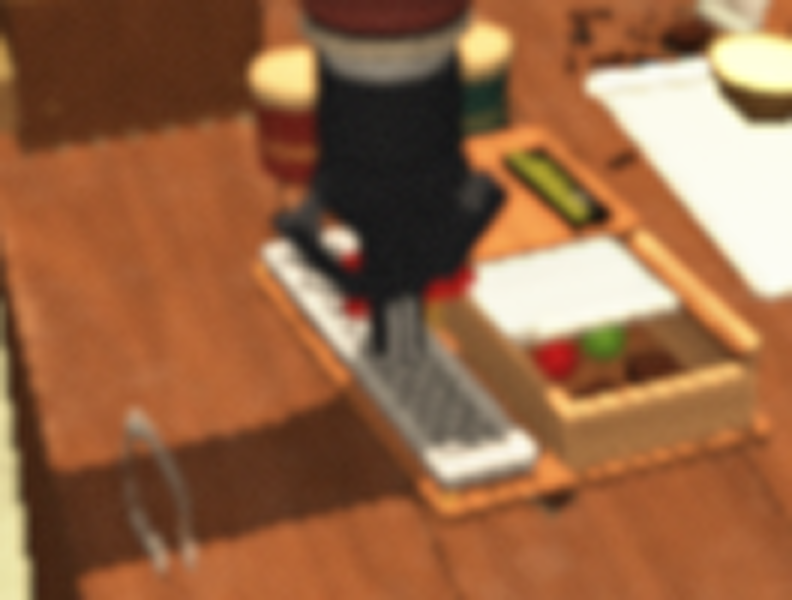

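View pics/c_top.png

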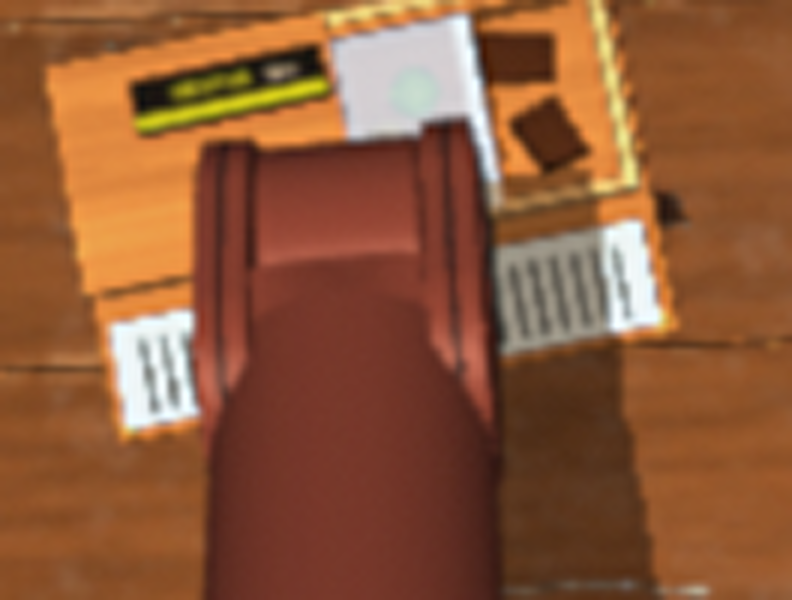

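Emit:
drive_tool --rows '[{"gripper":255,"x":0,"y":0,"z":-5,"twist":0},{"gripper":255,"x":0,"y":0,"z":-10,"twist":0},{"gripper":255,"x":0,"y":0,"z":-15,"twist":0},{"gripper":255,"x":0,"y":0,"z":-20,"twist":0},{"gripper":255,"x":0,"y":0,"z":-25,"twist":0},{"gripper":255,"x":0,"y":0,"z":-30,"twist":0},{"gripper":255,"x":0,"y":0,"z":-34,"twist":0},{"gripper":255,"x":0,"y":0,"z":-38,"twist":0},{"gripper":255,"x":0,"y":0,"z":-40,"twist":0},{"gripper":255,"x":0,"y":0,"z":-40,"twist":0}]'

```text
time_s: 6.65
tool_pos: [0.4816, 0.1319, 0.024]
orientation: [0.549, 0.445, 0.549, -0.446]
contact_force: [-0.3, -3.5, 5.8]
opening: 0.001
```

```bash
python3 look.py d
```

```text
6.65 [0.4816 0.1319 0.024 ] case [-2.  22.3] F [-0.3 -3.5  5.8] F case xy [-1.  -3.3]
```

View pics/d_side.png

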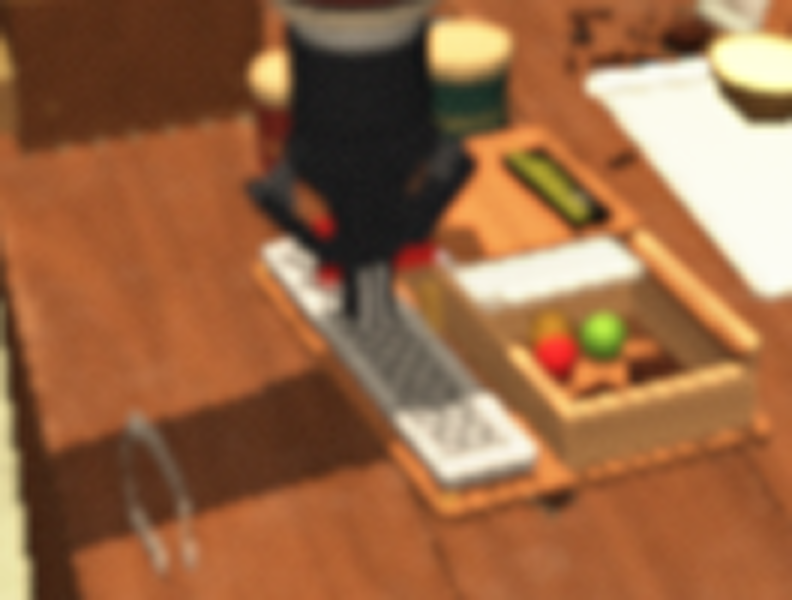

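View pics/d_top.png

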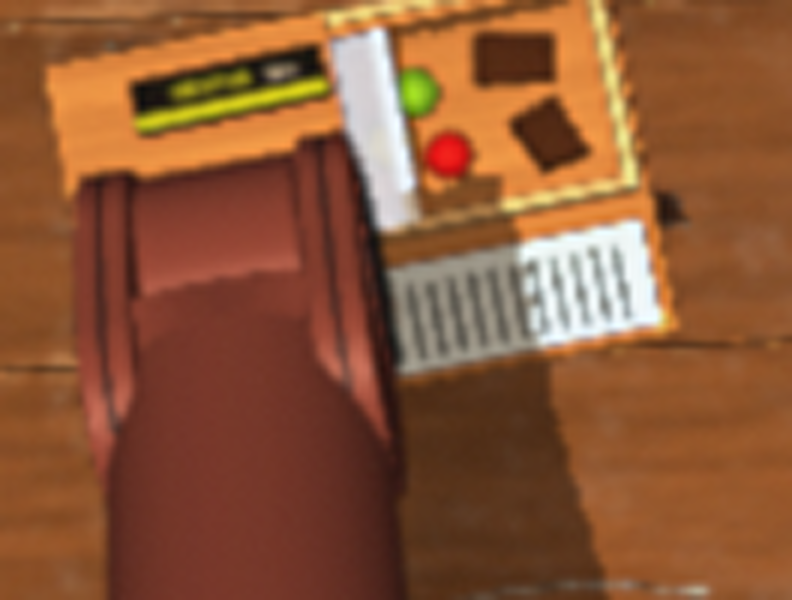

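Emit:
drive_tool --rows '[{"gripper":255,"x":0,"y":0,"z":-2,"twist":0},{"gripper":255,"x":0,"y":0,"z":-3.5,"twist":0},{"gripper":255,"x":0,"y":0,"z":-5,"twist":0},{"gripper":255,"x":0,"y":0,"z":-5,"twist":0}]'

```text
time_s: 7.15
tool_pos: [0.4815, 0.1323, 0.024]
orientation: [0.55, 0.445, 0.547, -0.448]
contact_force: [3.8, -20.7, 9.1]
opening: 0.001
```

Emit:
drive_tool --rows '[{"gripper":255,"x":0,"y":0,"z":4,"twist":0},{"gripper":255,"x":0,"y":0,"z":8,"twist":0},{"gripper":255,"x":0,"y":0,"z":8,"twist":0},{"gripper":255,"x":-6,"y":0,"z":8,"twist":0},{"gripper":255,"x":-12,"y":0,"z":8,"twist":0},{"gripper":255,"x":-20,"y":0,"z":8,"twist":0},{"gripper":255,"x":-40,"y":0,"z":8,"twist":0},{"gripper":255,"x":-70,"y":0,"z":8,"twist":0},{"gripper":255,"x":-110,"y":0,"z":8,"twist":0},{"gripper":255,"x":-150,"y":0,"z":30,"twist":0},{"gripper":255,"x":-180,"y":0,"z":70,"twist":0},{"gripper":255,"x":-190,"y":0,"z":115,"twist":0}]'

```text
time_s: 8.35
tool_pos: [0.5053, 0.025, 0.2174]
orientation: [0.551, 0.446, 0.549, -0.443]
contact_force: [1.1, 0.3, -0.6]
opening: -0.003
```

Emit:
drive_tool --rows '[{"gripper":255,"x":0,"y":0,"z":45,"twist":0},{"gripper":255,"x":0,"y":0,"z":90,"twist":0},{"gripper":255,"x":0,"y":0,"z":135,"twist":0},{"gripper":255,"x":0,"y":0,"z":160,"twist":0},{"gripper":255,"x":0,"y":0,"z":160,"twist":0},{"gripper":255,"x":0,"y":0,"z":160,"twist":0}]'

```text
time_s: 8.95
tool_pos: [0.5369, -0.1314, 0.2137]
orientation: [0.549, 0.445, 0.549, -0.446]
contact_force: [-0.2, 1.1, 0.2]
opening: -0.001
```

```bash
python3 look.py e
```

```text
8.95 [ 0.5369 -0.1314  0.2137] case [  -2.5 -246.8] F [-0.2  1.1  0.2] F case xy [-0.   1.1]
```

View pics/e_side.png

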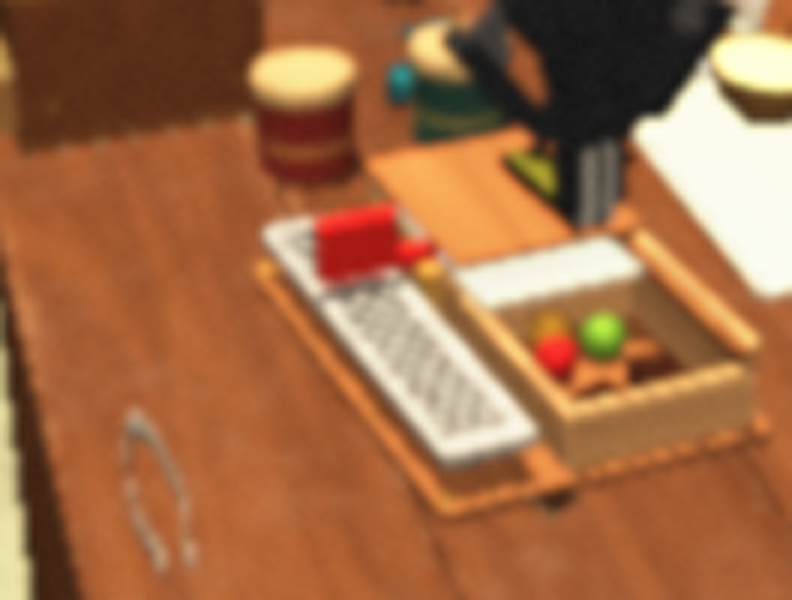

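View pics/e_top.png

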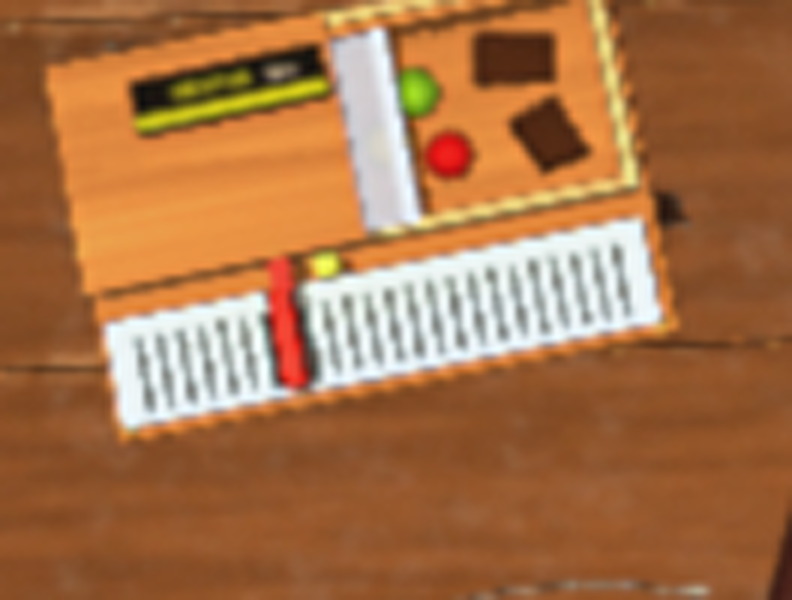

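Run:
```python
from h import *
c=robot.read_camera("top"); w=warp(c,0.08,0.40,0.55,-0.05,0.27,0.0004)
g=w.astype(int); m=(g[...,2]>110)&(g[...,1]<70)&(g[...,0]<70)
yaw=np.radians(11.95); O=np.array([.4882,.1105]); ex=np.array([np.cos(yaw),np.sin(yaw)]); ey=np.array([-np.sin(yaw),np.cos(yaw)])
a=np.argwhere(m); W=np.c_[.55-.0004*a[:,0],.27-.0004*a[:,1]]; P=(W-O)@np.c_[ex,ey]*1000
P=P[(abs(P[:,0])<20)]; print(np.percentile(P[:,1],[2,50,98]).round(1))
o=robot.get_obs(); print(o["time_s"],np.abs(o["qd"]).max()); print(robot.job_done())
```

```text
[35.1 40.9 48.5]
9.1 0.003595825213325695
the job is handed in; nothing more can be done
None
```

The display case is open and locked, and the job was handed in at 9.1 s of the 38 s allowed.

**What I did:**
- With the fingers shut, I pressed the release bar about 12 mm down, to the right of the red tab. This took about 6 N.
- I kept the bar down while pushing the tab's right-hand face left with the sides of the fingers.
- The lid hit its end stop, where the sideways force rose from about 3 N to 21 N and the tool stopped moving.
- I backed off a few millimetres, lifted straight up and moved clear.

**What the last checks showed:**
- In both pictures the bar is up and the brass catch stands up to the right of the tab's arm.
- The top camera puts the tab's centre about 41 mm left of the case's origin. That fits the 0.097 m end stop, which I worked out should put the centre near 42 mm, to within about 1 mm.
- The tool felt no contact force beyond sensor noise (about 1 N).
- The chocolate bar on the roof and both tins looked unmoved. The spool and pack were outside the last close-up pictures, so I did not re-check them. My path stayed well away from them.
- The tab's black side was never touched.

**What disagreed:**
- The lid was already about 0.03 m open at the start, judging by where the tab stood.
- The side camera placed the bar 2–3 mm away from where the top camera did, which did not matter for this job.

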